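Raise the lift gate and slide the sample jar into its bay

TASK

Push the counterweighted lift gate of the sample dock up past its balance point so that it stays raised by itself. Then slide the sample jar standing in the lane in front of the gate along the lane, under the raised gate, until it rests against the end stop; push it only, never lift it or tip it over. Leave the gate up and do not disturb the other jar, the die and the tin standing beside the dock.

Things in the scene. Friction and masses are not known exactly. Their poses are not given: they have to be found in the camera images.
- dock: Sample dock, fixed down; -x side faces the robot. Origin on the worktop, mid-lane, under the gate; z up. Lane runs along its y on a floor plate 6 mm thick; guide rails (inner faces x = -31, +31 mm, 10 mm wide, tops at z = 19) from y = -137 to 87. End stop across the lane: face y = 85, top z = 39. Gate closes the lane at y = 0; its post (30x62 mm, 90 high) stands at x = 120.
- gate (a joint): Gate angle q, rad: 0 = closed (on its stop), 1.75 = fully raised (upper stop). Arm 14 mm thick with a counterweight drum behind the pivot. Below the balance point (q about 0.7) it falls closed; beyond it, it swings over by itself to the upper stop and stays. Raising takes about 1 to 2 N at the push bar. Closed, three pickets hang from the arm over the lane down to z = 38 mm.
- push_bar (a point): Centre of the push bar at the arm's free end: black rubber round bar, 16 mm thick, 76 mm long along dock y; its -x side and underside are free to push on. In the dock frame it lies at x = 120 - 210 cos(42 deg + q), y = 0, z = 75 + 210 sin(42 deg + q) mm: closed, the arm slopes up toward -x; raising swings it up and over toward +x.
- gate_hinge (a point): Centre of the gate's pivot (axis along the dock's y): x = 120, y = 0, z = 75 mm in the dock frame.
- bay (a point): Point on the lane's floor (6 mm above the worktop) where the middle of the jar is when it rests against the end stop: x = 0, y = +60 mm in the dock frame.
- jar_center (a point): Centre (half-way up) of the sample jar to slide: round white jar with blue lid, 50 mm in diameter, 69 mm high, about 0.12 kg, upright on the lane's floor plate on the dock's -y side of the gate. Push it below its lid (lid: top 15 mm); pushed at the lid it tips.
- other_jar: Bystander: a slightly larger jar with a blue lid, 56 mm in diameter, 76 mm high, standing on the worktop beside the dock; origin at the centre of its underside. Leave it alone.
- die: Bystander: steel pellet die, a cylinder 45 mm in diameter, 38 mm high, on the worktop beside the dock; origin at the centre of its underside. Leave it alone.
- ring_tin: Bystander: flat round tin, 66 mm in diameter, 21 mm high, on the worktop beside the dock; origin at the centre of its underside. Leave it alone.
Not all that is in view belongs to the job. Leave any turquoise look-alike of the part that bears jar_center alone.

How it is judged (in metres and radians):
On the way, in this order (a step that is already met when the one before it is completed fails the run):
1. the gate stands fully raised by itself, with the fingers off it, while the jar still stands in front of it (value of joint gate above 1.5 rad and contact force between gate and the arm below 0.2 N and contact force between gate and the fingers below 0.2 N and y of jar_center in the frame of dock below -0.02 m), for 0.3 s.
2. the jar has been slid along the lane to the end stop (y of jar_center in the frame of dock above 0.052 m and horizontal distance between jar_center and bay below 0.012 m and value of joint gate above 1.5 rad), for 0.2 s.
At the end, for the whole second after the job is handed in: The gate stays raised (angle above 1.5 of 1.75 rad) and the jar stands upright, at rest on the lane's floor, within 8 mm of touching the end stop and 12 mm of the bay point (all of step 2 and height (world z) of jar_center below 0.047 m and angle between jar_center's own z axis and vertical below 0.1 rad and linear speed of jar below 0.02 m/s).
It fails at once if the jar is lifted (height (world z) of jar_center above 0.05 m).
It fails at once if the jar is tipped (angle between jar_center's own z axis and vertical above 0.5 rad).
It fails at once if the jar passes the gate before it is raised (value of joint gate below 1 rad and y of jar_center in the frame of dock above 0 m).
It fails at once if a bystander is disturbed (distance of any of other_jar, die, ring_tin from where it was at the start of the episode above 0.02 m).
It also fails if it takes over 64 s, if anything falls off the work surface, if the arm or the gripper's body presses on something with over 40 N, if the wrist force passes 120 N, or if a joint passes its speed limit or range.

ROBOT

A 6-joint arm with a two-finger parallel gripper is mounted at the origin on a cart in front of the work surface, level with it; the furniture and walls round the work are solid. World frame = base frame: x ahead of the robot, y to its left, z up, the work surface at z = 0. Lengths are in mm, angles in degrees, forces in N, time in s.
With the tool pointing down it reaches from about 300 to 875 mm from the base axis. Payload 6.4 kg.
Tool frame: the origin (TCP) lies midway between the tips of the shut fingers; the grasp point (between the pads) lies 19 mm behind it; z points along the fingers, y is the line along which they close (so a half turn about z gives the same grasp; the last joint's range is limited). The gripper opens to 85 mm and grips with 20 to 120 N. Pads are 22 mm wide; open, the fingers measure 114 mm over their backs; the gripper's body (76 mm by 85 mm) begins 54 mm behind the grasp point. The pads swing forward as they close: fully open they stand 13 mm farther back than shut.
Start: joints at [-75.991, 10.359, 92.074, -0, 77.567, -11.82], TCP at [250.537, -517.564, 231.288] pointing down, gripper open.
Joint ranges: [-171.53, 171.53], [-51.25, 118.39], [17.06, 147.69], [-65.23, 245.23], [0, 150.52], [-178.68, 178.68]. Speed limits (degrees/s): [147.25, 147.25, 172.46, 180, 180, 180].

INTERFACE

Orientations are given as a 3x3 rotation matrix whose columns are the frame's x, y, z axes.
In Python, from rig import arm, viewer gives the robot as it stands.
- The arm moves only by the tool send_rows, never from a script. Its argument "deltas" is a list of rows, each an object with "grip": the opening, from 0 (shut) to 1 (fully open); "offset": the shift along the tool's x, y, z in mm, a list of three; "turn": the turn, a rotation vector about the tool's x, y, z in rad, a list of three. A call has 1 to 12 rows; each row is the pose to reach, as a shift and turn from the pose commanded when the call began, along the tool's axes at that moment; what a row does not reach only later rows make up. A row lasts 1/8 s, in which the tool goes at most 62.5 mm and 10.7 degrees, less where a joint would pass 70% of its speed; a pose out of reach is approached as far as the arm can. A call with a gripper value outside its range is refused whole. The fingers move at their own pace and stop on an object; "squeeze" is the grip in N (left out, the last holds). Time passes only in rows, so rows that repeat a pose let the fingers close. It gives the time, the measured TCP pose, the force, the opening and the grip force at its end, in the units of the state.
- arm.get_obs(): the state, without advancing time (a new reading comes with each control period).
- viewer.read_camera(name): name is "side" or "top" or "wrist"; returns a dict with "pixels" (400x640x3 uint8, red, green, blue), "vertical_fov" (degrees; the focal length in pixels is half the picture's height over the tangent of half this angle, whatever the lens; pixels are square), "cx", "cy" (the principal point, pixels), "cam_to_world" (4x4, takes a point from camera to world coordinates). Camera axes: x right, y down, z forward; pixel columns grow to the right and rows downward; lengths in mm; the calibration is good to about 2 mm. A picture is of the moment at which its call begins. There is no depth.
- arm.sign_off(): hands the job in; it is judged then, once.
Trained networks look in a picture, given as the dict that the camera call returned (one of the last four; its "shot" number tells which), for a name from the list of things; names that differ only in an ending like _2 or _b are one class to them, and where a whole thing is asked for, a point or a joint stands for the part that bears it (a point fixed in the world has none). Each returns a list of dicts, best first, with "score" (0 to 1); they miss things now and then, are a little off and sometimes report something else, mostly with a low value. They report only what shows in the picture. A call takes as long as a camera call. They do not tell look-alikes from the thing itself.
- viewer.recognise(label, picture): "location" ([x, y, z] in mm, in the coordinates of the camera as it stood for that picture, good to about 4 mm: the middle of the surface that is visible of it).
- viewer.silhouettes(label, picture): "region" (400x640 bool, what is visible of it).
The state is a dict: "time_s": time; "joint_pos": joint angles; "joint_velocities": joint speeds; "tau": joint torques, N m; "eef_pos": TCP position; "orientation": TCP orientation; "wrist_force": force on the tool from outside, world axes, zero at the start; "moment": the same for the moment, N m; "finger_gap": finger opening in mm; "grasp_force": force on a finger pad.
Only numpy, scipy, OpenCV 4.12 (cv2) and the standard library are available. Lean on these libraries where they do the work, as an engineer would, in place of code of your own. Each camera call takes 0.05 s, during which the arm holds its last target. There are 200 camera calls.

## Working session

There is one attempt and no reset: what is moved stays moved. The work goes in short steps, Python scripts to look and compute and a tool call to move; the robot and the scene stay as the last step left them, time stands still between calls to the robot, and variables do not carry over. Pictures are saved under pics/ and viewed, at most 10 in all, crops included, and the job is handed in when it is done.

Besides the shell and the picture viewer there is one more tool, called as name([rows], argument=value, ...), one row to a line, values as JSON. send_rows: Moves the arm, as the interface text tells. Its arguments: {"type":"object","properties":{"deltas":{"type":"array","items":{"type":"object","properties":{"grip":{"type":"number"},"offset":{"type":"array","items":{"type":"number"}},"turn":{"type":"array","items":{"type":"number"}}}}},"squeeze":{"type":"number"}},"required":["deltas"]}

```bash
mkdir -p pics; ls
cat > h.py <<'E'
from rig import arm, viewer
import numpy as np, cv2
def cam(n):
    p=viewer.read_camera(n); return p
def save(p,f): cv2.imwrite('pics/'+f,cv2.cvtColor(p['pixels'],cv2.COLOR_RGB2BGR))
def w(p,loc): return (np.array(p['cam_to_world'])@np.append(loc,1))[:3]
def pix(p,X):
    c=np.linalg.inv(np.array(p['cam_to_world']))@np.append(X,1); f=200/np.tan(np.radians(p['vertical_fov']/2))
    return np.array([p['cx']+f*c[0]/c[2],p['cy']+f*c[1]/c[2]])
def ray(p,u,v,z):
    f=200/np.tan(np.radians(p['vertical_fov']/2)); T=np.array(p['cam_to_world'])
    d=T[:3,:3]@np.array([(u-p['cx'])/f,(v-p['cy'])/f,1]); return T[:3,3]+d*(z-T[2,3])/d[2]
E
python3 - <<'E'
from h import *
o=arm.get_obs(); print(o['time_s'],o['eef_pos'],o['orientation'])
for n in ('top','side'):
    p=cam(n); save(p,n+'0.png'); print(n,p['vertical_fov'],np.array(p['cam_to_world']).round(2).tolist())
    for l in ['dock','gate','push_bar','gate_hinge','jar_center','other_jar','die','ring_tin']:
        for r in viewer.recognise(l,p)[:3]:
            X=w(p,r['location']); print(l,round(r['score'],2),X.round(0),pix(p,X).round(0))
E
```

```text
pics
0.0 [ 250.40125286 -516.98788031  230.35246428] [[ 9.00109646e-01  4.35663224e-01 -4.24264915e-04]
 [ 4.35663255e-01 -9.00107981e-01  1.77490193e-03]
 [ 3.91375263e-04 -1.78244299e-03 -9.99998335e-01]]
top 51.792582164472066 [[0.02, -1.0, 0.09, 475.21], [-1.0, -0.02, 0.01, -299.14], [-0.01, -0.09, -1.0, 1050.79], [0.0, 0.0, 0.0, 1.0]]
dock 0.86 [ 532. -264.    4.] [305. 216.]
gate 0.77 [ 559. -256.  135.] [299. 200.]
push_bar 0.67 [ 553. -258.  138.] [300. 203.]
gate_hinge 0.96 [ 529. -268.   -0.] [306. 217.]
jar_center 0.92 [ 415. -453.   66.] [383. 265.]
jar_center 0.85 [ 379. -333.   64.] [332. 280.]
jar_center 0.64 [ 544. -484.   72.] [396. 211.]
other_jar 0.78 [ 662. -354.   74.] [342. 161.]
die 0.78 [ 597. -407.   36.] [363. 190.]
ring_tin 0.65 [ 529. -263.    4.] [304. 217.]
side 49.187590190425844 [[0.87, -0.17, 0.46, 108.04], [-0.49, -0.32, 0.81, -1096.63], [0.0, -0.93, -0.36, 498.26], [0.0, 0.0, 0.0, 1.0]]
dock 0.88 [ 524. -266.   14.] [292. 250.]
gate 0.8 [ 520. -261.  120.] [289. 208.]
gate 0.32 [ 656. -375.   47.] [365. 244.]
push_bar 0.66 [ 520. -260.  115.] [289. 210.]
push_bar 0.56 [ 524. -264.   20.] [292. 248.]
gate_hinge 0.6 [ 526. -264.   18.] [293. 248.]
jar_center 0.88 [ 535. -501.   43.] [353. 285.]
jar_center 0.71 [ 403. -477.   47.] [285. 296.]
jar_center 0.65 [ 495. -337.   50.] [295. 251.]
other_jar 0.74 [ 657. -378.   51.] [366. 242.]
die 0.41 [ 603. -411.   34.] [355. 261.]
ring_tin 0.44 [ 622. -185.   23.] [312. 226.]
```

View pics/top0.png

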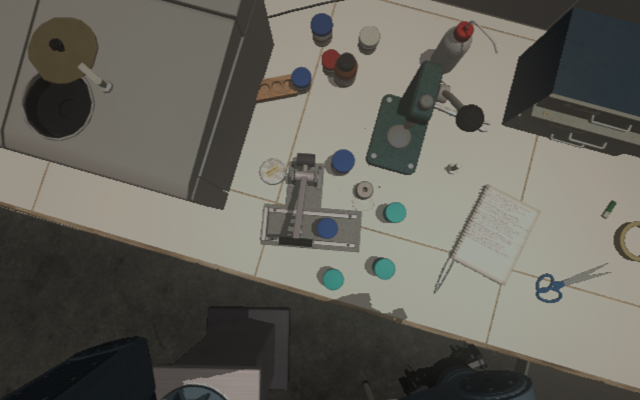

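View pics/side0.png

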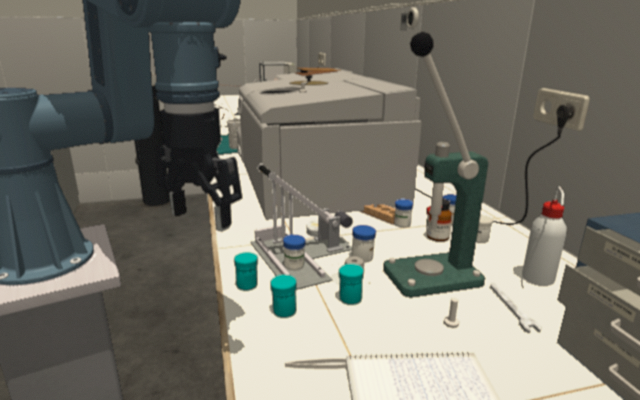

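The blue-lidded jar in the lane (top 326,228) is the target. The things it could be confused with are the turquoise jars at (395,212), (384,268) and (333,279), the larger blue-lidded jar at (342,161), and the blue-lidded jars at (301,77) and (321,26). Next I'll take one close crop to check this choice and find the dock's corners.

Run:
```python
import cv2
a=cv2.imread('pics/top0.png')[140:260,250:410]; cv2.imwrite('pics/crop0.png',cv2.resize(a,(800,600),interpolation=cv2.INTER_CUBIC))
```

```text
(no output)
```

View pics/crop0.png

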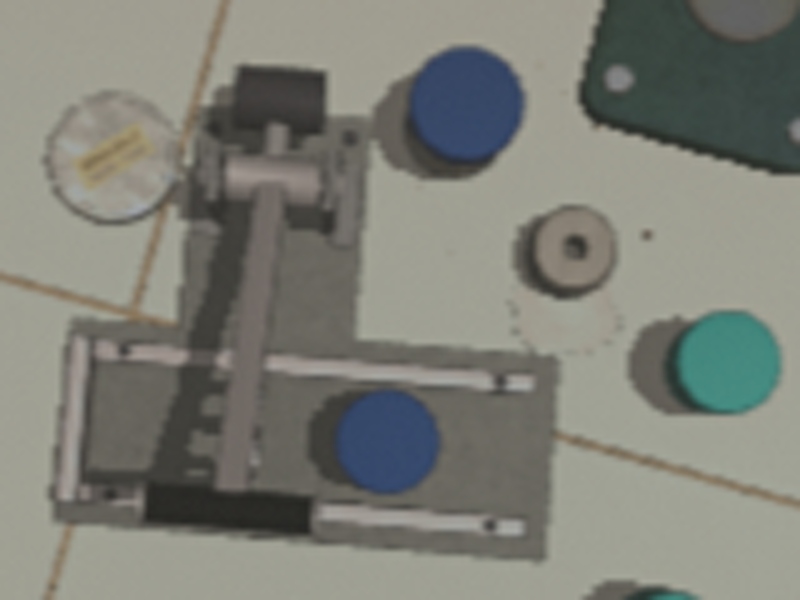

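The crop confirms the choice. The target is the blue-lidded jar between the rails at crop (388,441), which is full-image (327,228). The rail ends (535,383) and (525,527) and the bar ends (145,503) and (315,512) will give me the dock pose.

```bash
cat >> h.py <<'E'
def dock2w(pose,X):
    x,y,t=pose; c,s=np.cos(t),np.sin(t); X=np.asarray(X,float)
    return np.array([x+c*X[0]-s*X[1],y+s*X[0]+c*X[1],X[2]])
E
python3 - <<'E'
from h import *
from scipy.optimize import least_squares
p=cam('top')
C=[((36,-137,19),(535,383)),((-36,-137,19),(525,527)),((-36,38,217),(145,503)),((-36,-38,217),(315,512)),((120,0,83),(272,180)),((0,-139,6),(553,460)),((40,85,39),(91,338)),((-40,85,39),(79,500))]
obs=[(250+u/5-.4,140+v/5-.4) for _,(u,v) in C]
f=lambda q:np.concatenate([pix(p,dock2w(q,X))-o for (X,_),o in zip(C,obs)])
r=least_squares(f,[500,-270,0],loss='soft_l1'); q=r.x
print(q,np.degrees(q[2])); print(f(q).reshape(-1,2).round(1))
np.save('q.npy',q)
j=ray(p,250+388/5-.4,140+441/5-.4,75); print('jar',j)
c,s=np.cos(q[2]),np.sin(q[2]); d=j[:2]-q[:2]; print('jar dock',c*d[0]+s*d[1],-s*d[0]+c*d[1])
print('bar',dock2w(q,(-36,0,215.5)),'bay',dock2w(q,(0,60,6)),'post',dock2w(q,(120,0,0)))
for n,(u,v) in dict(other=(467,103),die=(573,250),tin=(113,157)).items():
    print(n,ray(p,250+u/5,140+v/5,dict(other=76,die=38,tin=21)[n]).round(0))
E
```

```text
[ 5.03909661e+02 -2.56716119e+02 -5.96982503e-02] -3.4204577861925407
[[ 0.4  0.1]
 [ 0.4  0.1]
 [-1.5 -0.2]
 [ 2.1  0.9]
 [ 0.3 -0.5]
 [-3.9 -0.8]
 [ 0.1  0.1]
 [-0.3  0.2]]
jar [ 500.15511602 -320.29576994   75.        ]
jar dock 0.04548297695438297 -63.69039612452391
bar [ 467.97379205 -254.56825828  215.5       ] bay [ 507.48942906 -196.82300366    6.        ] post [ 623.69589187 -263.87565462    0.        ]
other [ 661. -357.   76.]
die [ 596. -412.   38.]
tin [ 641. -181.   21.]
```

```bash
cat >> h.py <<'E'
from scipy.spatial.transform import Rotation as Rn
def go(Xd,Rd=None,silent=False):
    "offset/turn from present pose to dock-frame TCP Xd, dock-frame tool axes Rd (columns)"
    q=np.load('q.npy'); o=arm.get_obs(); R=np.array(o['orientation'])
    off=R.T@(dock2w(q,Xd)-o['eef_pos'])
    t=np.zeros(3) if Rd is None else Rn.from_matrix(R.T@Rn.from_euler('z',q[2]).as_matrix()@Rd).as_rotvec()
    if not silent: print(Xd,'offset',off.round(1),'turn',t.round(3))
def st():
    q=np.load('q.npy'); o=arm.get_obs(); d=Rn.from_euler('z',-q[2]).as_matrix()@(np.array(o['eef_pos'])-[q[0],q[1],0])
    print(o['time_s'],'tcp dock',d.round(1),'F',np.round(o['wrist_force'],1),'gap',o['finger_gap'])
A=np.array([[1,0,0],[0,-1,0],[0,0,-1.]])
E
python3 - <<'E'
from h import *
st(); go((-90,0,190),A)
E
```

```text
0.95 tcp dock [-237.3 -275.5  231.3] F [ 0.3 -0.6  0. ] gap 85.19736103616472
(-90, 0, 190) offset [ 263.2 -168.4   41.3] turn [ 0.    -0.     0.511]
```

send_rows([
  {"grip": 0.42,"offset": [66,-42,10],"turn": [0,0,0.13]},
  {"grip": 0.42,"offset": [106,-67,16],"turn": [0,0,0.26]},
  {"grip": 0.42,"offset": [146,-93,22],"turn": [0,0,0.38]},
  {"grip": 0.42,"offset": [186,-119,29],"turn": [0,0,0.511]},
  {"grip": 0.42,"offset": [226,-144,36],"turn": [0,0,0.511]},
  {"grip": 0.42,"offset": [263.2,-168.4,41.3],"turn": [0,0,0.511]},
  {"grip": 0.42,"offset": [263.2,-168.4,41.3],"turn": [0,0,0.511]},
  {"grip": 0.42,"offset": [263.2,-168.4,41.3],"turn": [0,0,0.511]},
])

```text
time_s: 1.95
eef_pos: [414.1, -251.7, 190.2]
orientation: [[0.998, -0.059, 0.0], [-0.059, -0.998, -0.001], [0.0, 0.001, -1.0]]
wrist_force: [0.0, -0.2, 1.0]
finger_gap: 35.8
grasp_force: 0.0
```

Run:
```python
from h import *
st(); go((-90,0,190),A)
p=cam('side'); save(p,'side1.png'); a=p['pixels'][100:300,180:420]
cv2.imwrite('pics/side1c.png',cv2.cvtColor(cv2.resize(a,(720,600),interpolation=cv2.INTER_CUBIC),cv2.COLOR_RGB2BGR))
```

```text
1.95 tcp dock [-89.9  -0.4 190.2] F [ 0.  -0.2  1. ] gap 35.82765965957964
(-90, 0, 190) offset [-0.1 -0.4  0.2] turn [ 0.001 -0.     0.   ]
```

View pics/side1c.png

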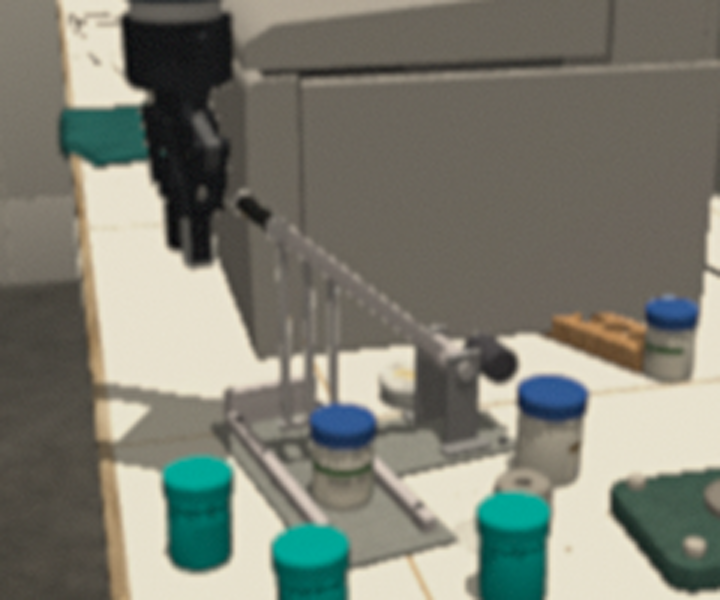

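send_rows([
  {"grip": 0.42,"offset": [20,0,0],"turn": [0,0,0]},
  {"grip": 0.42,"offset": [35,0,0],"turn": [0,0,0]},
  {"grip": 0.42,"offset": [42,0,-7],"turn": [0,0,0]},
  {"grip": 0.42,"offset": [50,0,-15.4],"turn": [0,0,0]},
  {"grip": 0.42,"offset": [58,0,-22],"turn": [0,0,0]},
  {"grip": 0.42,"offset": [66,0,-29],"turn": [0,0,0]},
])

```text
time_s: 2.75
eef_pos: [480.5, -255.5, 219.8]
orientation: [[0.998, -0.06, 0.0], [-0.06, -0.998, -0.001], [0.001, 0.0, -1.0]]
wrist_force: [-1.1, -0.8, -0.6]
finger_gap: 36.2
grasp_force: 0.5
```

Run:
```python
from h import *
st()
p=cam('side'); a=p['pixels'][100:300,180:420]
cv2.imwrite('pics/side2c.png',cv2.cvtColor(cv2.resize(a,(480,400),interpolation=cv2.INTER_CUBIC),cv2.COLOR_RGB2BGR))
```

```text
2.75 tcp dock [-2.340e+01 -2.000e-01  2.198e+02] F [-1.1 -0.8 -0.6] gap 36.17559438912521
```

View pics/side2c.png

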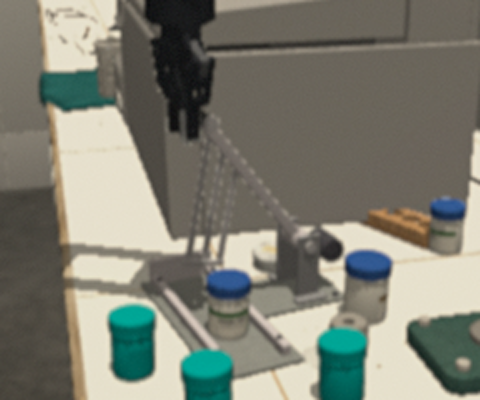

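The fingers (crop 190,120) are against the bar and the gate is lifting with its pickets passing between them. I'll carry on along the arc.

send_rows([
  {"grip": 0.42,"offset": [8,0,-6],"turn": [0,0,0]},
  {"grip": 0.42,"offset": [17,0,-12],"turn": [0,0,0]},
  {"grip": 0.42,"offset": [26,0,-17],"turn": [0,0,0]},
  {"grip": 0.42,"offset": [36,0,-21.5],"turn": [0,0,0]},
  {"grip": 0.42,"offset": [46,0,-25.5],"turn": [0,0,0]},
  {"grip": 0.42,"offset": [56,0,-29],"turn": [0,0,0]},
  {"grip": 0.42,"offset": [66,0,-32],"turn": [0,0,0]},
  {"grip": 0.42,"offset": [76,0,-35],"turn": [0,0,0]},
  {"grip": 0.42,"offset": [86,0,-37],"turn": [0,0,0]},
  {"grip": 0.42,"offset": [96,0,-39],"turn": [0,0,0]},
  {"grip": 0.42,"offset": [107,0,-41],"turn": [0,0,0]},
  {"grip": 0.42,"offset": [120,0,-41],"turn": [0,0,0]},
])

```text
time_s: 4.3
eef_pos: [600.6, -262.6, 260.2]
orientation: [[0.998, -0.06, 0.0], [-0.06, -0.998, -0.0], [0.0, 0.0, -1.0]]
wrist_force: [0.3, 0.8, -0.1]
finger_gap: 35.7
grasp_force: 0.0
```

Run:
```python
from h import *
st()
p=cam('side'); a=p['pixels'][60:300,180:420]
cv2.imwrite('pics/side3c.png',cv2.cvtColor(cv2.resize(a,(480,480),interpolation=cv2.INTER_CUBIC),cv2.COLOR_RGB2BGR))
```

```text
4.3 tcp dock [ 9.690e+01 -1.000e-01  2.602e+02] F [ 0.3  0.8 -0.1] gap 35.74948920122076
```

View pics/side3c.png

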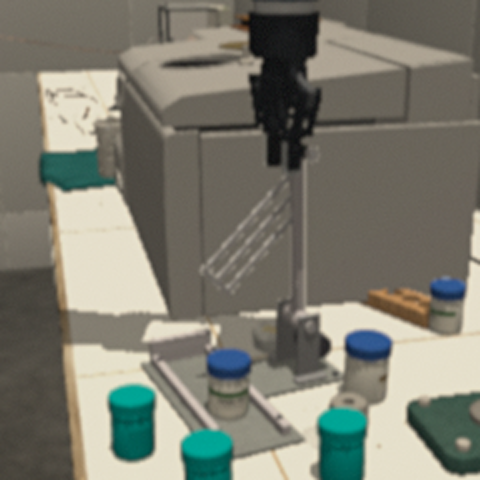

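send_rows([
  {"grip": 0.42,"offset": [0,0,0],"turn": [0,0,0]},
  {"grip": 0.42,"offset": [0,0,0],"turn": [0,0,0]},
  {"grip": 0.42,"offset": [0,0,0],"turn": [0,0,0]},
  {"grip": 0.42,"offset": [0,0,0],"turn": [0,0,0]},
  {"grip": 0.42,"offset": [0,0,0],"turn": [0,0,0]},
  {"grip": 0.42,"offset": [0,0,0],"turn": [0,0,0]},
])

```text
time_s: 5.1
eef_pos: [599.7, -262.5, 260.1]
orientation: [[0.998, -0.06, 0.0], [-0.06, -0.998, -0.0], [0.0, 0.0, -1.0]]
wrist_force: [0.1, 1.1, 0.6]
finger_gap: 35.8
grasp_force: 0.0
```

Run:
```python
from h import *
st()
p=cam('side'); a=p['pixels'][60:300,180:420]
cv2.imwrite('pics/side4c.png',cv2.cvtColor(cv2.resize(a,(480,480),interpolation=cv2.INTER_CUBIC),cv2.COLOR_RGB2BGR))
p=cam('top')
f=200/np.tan(np.radians(p['vertical_fov']/2))
for l in ['dock','jar_center']:
  for r in viewer.recognise(l,p)[:3]: print(l,r['score'],w(p,r['location']).round(0))
# instrument box edge in top view
for u,v in [(222,208),(240,110)]: print(ray(p,u,v,0).round(0), ray(p,u,v,250).round(0))
```

```text
5.1 tcp dock [ 9.600e+01 -1.000e-01  2.601e+02] F [0.1 1.1 0.6] gap 35.786768282927106
dock 0.73 [ 512. -291.    0.]
jar_center 0.9 [ 501. -321.   73.]
jar_center 0.79 [ 377. -334.   62.]
jar_center 0.7 [ 412. -451.   66.]
[548. -52.   0.] [ 531. -111.  250.]
[806. -89.   0.] [ 727. -139.  250.]
```

View pics/side4c.png

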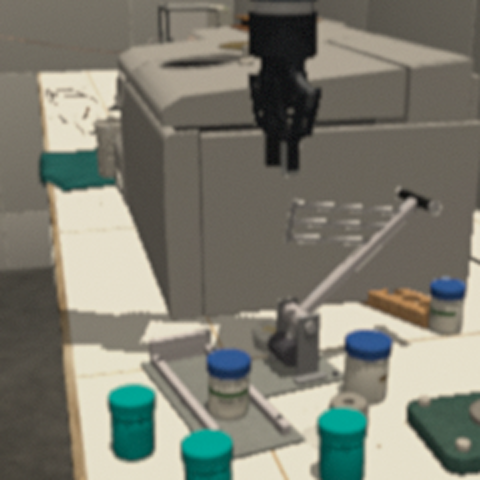

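The gate is fully raised: the bar is at crop (418,200), the fingers are clear of it, and the jar hasn't moved. Next I'll get behind the jar with the fingers along the dock's x, slightly tilted so the tips lead.

```bash
cat >> h.py <<'E'
a=np.radians(8); c_,s_=np.cos(a),np.sin(a)
B1=np.array([[0,1,0],[c_,0,s_],[s_,0,-c_]]); B2=np.array([[0,-1,0],[-c_,0,s_],[-s_,0,-c_]])
E
python3 - <<'E'
from h import *
print(np.round(arm.get_obs()['joint_pos'],1))
for B in (B1,B2): go((0,-120,255),B)
E
```

```text
[-34.   19.2  77.9  -0.   82.9  59.4]
(0, -120, 255) offset [-95.9 120.    5. ] turn [ 0.11   0.11  -1.569]
(0, -120, 255) offset [-95.9 120.    5. ] turn [ 0.11  -0.11   1.568]
```

send_rows([
  {"grip": 0.35,"offset": [-20,25,0],"turn": [0.013,0.013,-0.18]},
  {"grip": 0.35,"offset": [-40,50,0],"turn": [0.026,0.026,-0.36]},
  {"grip": 0.35,"offset": [-60,75,0],"turn": [0.038,0.038,-0.54]},
  {"grip": 0.35,"offset": [-80,100,0],"turn": [0.05,0.05,-0.72]},
  {"grip": 0.35,"offset": [-96,120,5],"turn": [0.063,0.063,-0.9]},
  {"grip": 0.35,"offset": [-96,120,5],"turn": [0.076,0.076,-1.08]},
  {"grip": 0.35,"offset": [-96,120,5],"turn": [0.088,0.088,-1.26]},
  {"grip": 0.35,"offset": [-96,120,5],"turn": [0.1,0.1,-1.42]},
  {"grip": 0.35,"offset": [-96,120,5],"turn": [0.11,0.11,-1.57]},
  {"grip": 0.35,"offset": [-96,120,5],"turn": [0.11,0.11,-1.57]},
  {"grip": 0.35,"offset": [-96,120,5],"turn": [0.11,0.11,-1.57]},
])

```text
time_s: 6.68
eef_pos: [496.7, -376.5, 254.9]
orientation: [[0.06, 0.998, 0.008], [0.988, -0.061, 0.139], [0.139, -0.0, -0.99]]
wrist_force: [-0.1, -0.6, -0.6]
finger_gap: 29.9
grasp_force: 0.0
```

Run:
```python
from h import *
st()
go((0,-125,60),B1);go((0,-125,20),B1)
p=cam('wrist'); save(p,'wrist.png')
for l in ['jar_center','other_jar','die']:
  for r in viewer.recognise(l,p)[:3]: print(l,round(r['score'],2),w(p,r['location']).round(0),pix(p,w(p,r['location'])).round(0))
```

```text
6.675 tcp dock [-1.000e-01 -1.200e+02  2.549e+02] F [-0.1 -0.6 -0.6] gap 29.87376316516003
(0, -125, 60) offset [-3.220e+01  1.000e-01  1.923e+02] turn [ 0.    -0.    -0.001]
(0, -125, 20) offset [-3.780e+01  1.000e-01  2.319e+02] turn [ 0.    -0.    -0.001]
jar_center 0.92 [ 496. -319.   73.] [310. 148.]
jar_center 0.78 [ 387. -334.   67.] [211. 167.]
jar_center 0.69 [ 399. -447.   66.] [234. 265.]
other_jar 0.82 [ 658. -350.   74.] [463. 167.]
die 0.93 [ 592. -412.   38.] [393. 220.]
```

View pics/wrist.png

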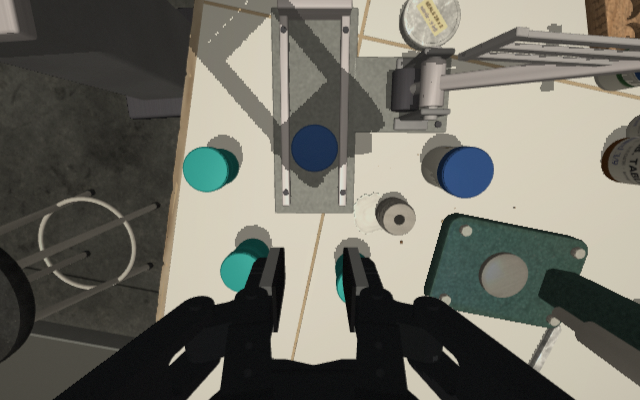

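The jar at (314,148) is centred between the rails and lines up with the fingers (midpoint about x=312). I'll descend behind it.

send_rows([
  {"grip": 0.35,"offset": [-9,0,50],"turn": [0,0,0]},
  {"grip": 0.35,"offset": [-18,0,100],"turn": [0,0,0]},
  {"grip": 0.35,"offset": [-26,0,150],"turn": [0,0,0]},
  {"grip": 0.35,"offset": [-32,0,192],"turn": [0,0,0]},
  {"grip": 0.35,"offset": [-35,0,212],"turn": [0,0,0]},
  {"grip": 0.35,"offset": [-37,0,225],"turn": [0,0,0]},
  {"grip": 0.35,"offset": [-38,0,232],"turn": [0,0,0]},
  {"grip": 0.35,"offset": [-38,0,232],"turn": [0,0,0]},
])

```text
time_s: 7.88
eef_pos: [496.9, -382.2, 20.7]
orientation: [[0.057, 0.998, 0.009], [0.989, -0.058, 0.138], [0.139, 0.001, -0.99]]
wrist_force: [0.8, -0.2, -0.0]
finger_gap: 29.8
grasp_force: 0.0
```

Run:
```python
from h import *
st()
for y in (-95,-85,29): go((0,y,20),B1)
p=cam('side'); a=p['pixels'][120:300,200:440]
cv2.imwrite('pics/side5c.png',cv2.cvtColor(cv2.resize(a,(640,480),interpolation=cv2.INTER_CUBIC),cv2.COLOR_RGB2BGR))
```

```text
7.875 tcp dock [   0.4 -125.7   20.7] F [ 0.8 -0.2 -0. ] gap 29.783665399813497
(0, -95, 20) offset [30.3 -0.4  4.9] turn [0.001 0.    0.002]
(0, -85, 20) offset [40.2 -0.4  6.3] turn [0.001 0.    0.002]
(0, 29, 20) offset [153.1  -0.2  22.2] turn [0.001 0.    0.002]
```

View pics/side5c.png

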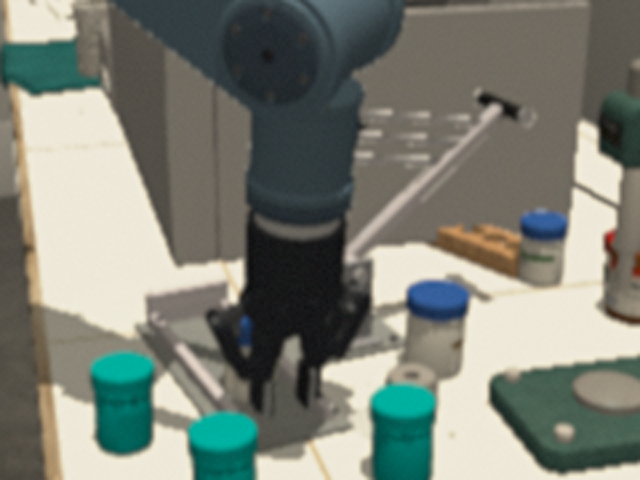

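The fingers are in the lane behind the jar with no contact yet. I'll push slowly along the lane.

send_rows([
  {"grip": 0.35,"offset": [14,0,2.6],"turn": [0,0,0]},
  {"grip": 0.35,"offset": [25,0,4.2],"turn": [0,0,0]},
  {"grip": 0.35,"offset": [30,0,4.9],"turn": [0,0,0]},
  {"grip": 0.35,"offset": [35,0,5.6],"turn": [0,0,0]},
  {"grip": 0.35,"offset": [40,0,6.3],"turn": [0,0,0]},
  {"grip": 0.35,"offset": [45,0,7],"turn": [0,0,0]},
  {"grip": 0.35,"offset": [50,0,7.7],"turn": [0,0,0]},
  {"grip": 0.35,"offset": [55,0,8.4],"turn": [0,0,0]},
  {"grip": 0.35,"offset": [60,0,9.1],"turn": [0,0,0]},
])

```text
time_s: 9.05
eef_pos: [500.0, -321.0, 19.4]
orientation: [[0.058, 0.998, 0.008], [0.989, -0.058, 0.139], [0.139, 0.0, -0.99]]
wrist_force: [-0.0, -0.9, 0.0]
finger_gap: 29.6
grasp_force: 0.6
```

```bash
cat >> h.py <<'E'
def jar():
    q=np.load('q.npy')
    for n in ('top','side'):
        p=cam(n)
        for r in viewer.recognise('jar_center',p):
            X=w(p,r['location']); d=Rn.from_euler('z',-q[2]).as_matrix()@(X-[q[0],q[1],0])
            if abs(d[0])<35: print(n,round(r['score'],2),d.round(0))
E
python3 - <<'E'
from h import *
st()
for y in (-50,29): go((0,y,20),B1)
jar()
E
```

```text
9.05 tcp dock [ -0.1 -64.4  19.4] F [-0.  -0.9  0. ] gap 29.644938770427398
(0, -50, 20) offset [14.3  0.1  1.4] turn [ 0.    -0.     0.001]
(0, 29, 20) offset [92.5  0.2 12.4] turn [ 0.    -0.     0.001]
side 0.65 [  3. -60.  41.]
```

Run:
```python
from h import *
q=np.load('q.npy'); p=cam('wrist')
for r in viewer.recognise('jar_center',p):
    X=w(p,r['location']); d=Rn.from_euler('z',-q[2]).as_matrix()@(X-[q[0],q[1],0]); print(round(r['score'],2),d.round(0))
m=viewer.silhouettes('jar_center',p)
for r in m: ys,xs=np.nonzero(r['region']); print(r['score'],xs.min(),xs.max(),ys.min(),ys.max())
# predicted upright lid circle for jar at (0,-33)
t=np.linspace(0,6.28,24)
P=np.array([pix(p,dock2w(q,(25*np.cos(k),-33+25*np.sin(k),75))) for k in t]); print('pred',P.min(0),P.max(0))
b=p['pixels'].astype(int); mk=(b[...,2]>b[...,0]*1.6)&(b[...,2]>60)&(b[...,1]<b[...,2]*.8)
n,l,s,c=cv2.connectedComponentsWithStats(mk.astype(np.uint8)); print([x.tolist() for x in s[1:] if x[4]>300])
```

```text
0.97 [-99. -76.  57.]
0.73 [ -6. -37.  74.]
0.87 241 391 162 313
0.75 0 148 252 399
pred [238.26259229 157.2232905 ] [393.82213941 307.52566762]
[[241, 171, 149, 142, 16606]]
```

The jar is sliding upright with its centre about 31 mm ahead of the TCP. I'll keep pushing under the raised gate.

send_rows([
  {"grip": 0.35,"offset": [6,0,0.3],"turn": [0,0,0]},
  {"grip": 0.35,"offset": [12,0,1.1],"turn": [0,0,0]},
  {"grip": 0.35,"offset": [18,0,2],"turn": [0,0,0]},
  {"grip": 0.35,"offset": [24,0,2.8],"turn": [0,0,0]},
  {"grip": 0.35,"offset": [30,0,3.7],"turn": [0,0,0]},
  {"grip": 0.35,"offset": [36,0,4.5],"turn": [0,0,0]},
  {"grip": 0.35,"offset": [42,0,5.3],"turn": [0,0,0]},
  {"grip": 0.35,"offset": [48,0,6.2],"turn": [0,0,0]},
  {"grip": 0.35,"offset": [54,0,7],"turn": [0,0,0]},
  {"grip": 0.35,"offset": [60,0,7.8],"turn": [0,0,0]},
  {"grip": 0.35,"offset": [65,0,8.5],"turn": [0,0,0]},
  {"grip": 0.35,"offset": [70,0,9.2],"turn": [0,0,0]},
])

```text
time_s: 10.9
eef_pos: [504.1, -250.4, 20.0]
orientation: [[0.058, 0.998, 0.008], [0.989, -0.058, 0.139], [0.14, 0.0, -0.99]]
wrist_force: [0.2, 0.1, -0.6]
finger_gap: 29.5
grasp_force: 0.2
```

```bash
cat >> h.py <<'E'
def lid(yj):
    q=np.load('q.npy'); p=cam('wrist'); t=np.linspace(0,6.28,24)
    P=np.array([pix(p,dock2w(q,(25*np.cos(k),yj+25*np.sin(k),75))) for k in t]); print('pred',P.min(0),P.max(0))
    b=p['pixels'].astype(int); mk=(b[...,2]>b[...,0]*1.6)&(b[...,2]>60)&(b[...,1]<b[...,2]*.8)
    n,l,s,c=cv2.connectedComponentsWithStats(mk.astype(np.uint8)); print([x.tolist() for x in s[1:] if x[4]>300])
    return p
E
python3 - <<'E'
from h import *
st(); go((0,29,20),B1); jar(); lid(37)
E
```

```text
10.9 tcp dock [-0.2  6.3 20. ] F [ 0.2  0.1 -0.6] gap 29.479002389351024
(0, 29, 20) offset [22.4  0.2  3.1] turn [-0.    -0.     0.001]
top 0.44 [-9. 39. 74.]
pred [238.93685043 158.32459302] [393.2007985  307.32126707]
[[241, 170, 148, 141, 16382]]
```

send_rows([
  {"grip": 0.35,"offset": [4,0,0.5],"turn": [0,0,0]},
  {"grip": 0.35,"offset": [8,0,1.1],"turn": [0,0,0]},
  {"grip": 0.35,"offset": [12,0,1.6],"turn": [0,0,0]},
  {"grip": 0.35,"offset": [15,0,2.1],"turn": [0,0,0]},
  {"grip": 0.35,"offset": [18,0,2.5],"turn": [0,0,0]},
  {"grip": 0.35,"offset": [20,0,2.8],"turn": [0,0,0]},
  {"grip": 0.35,"offset": [20,0,2.8],"turn": [0,0,0]},
])

```text
time_s: 12.02
eef_pos: [505.2, -230.3, 20.0]
orientation: [[0.057, 0.998, 0.008], [0.989, -0.058, 0.14], [0.14, 0.0, -0.99]]
wrist_force: [0.4, 0.3, -0.3]
finger_gap: 29.8
grasp_force: 0.1
```

Run:
```python
from h import *
st(); lid(58)
```

```text
12.025 tcp dock [-0.3 26.4 20. ] F [ 0.4  0.3 -0.3] gap 29.831880878054267
pred [238.9780202  155.98460345] [393.41679114 305.34332689]
[[242, 171, 148, 141, 16256]]
```

Contact with the end stop should come about 2–4 mm further on. I'll creep forward and watch the force.

send_rows([
  {"grip": 0.35,"offset": [1,0,0.1],"turn": [0,0,0]},
  {"grip": 0.35,"offset": [2,0,0.3],"turn": [0,0,0]},
  {"grip": 0.35,"offset": [2.5,0,0.35],"turn": [0,0,0]},
  {"grip": 0.35,"offset": [2.5,0,0.35],"turn": [0,0,0]},
])

```text
time_s: 12.58
eef_pos: [505.4, -228.0, 20.0]
orientation: [[0.058, 0.998, 0.008], [0.989, -0.058, 0.139], [0.14, 0.0, -0.99]]
wrist_force: [-0.5, -0.6, -0.3]
finger_gap: 29.8
grasp_force: 0.3
```

send_rows([
  {"grip": 0.35,"offset": [0.7,0,0.1],"turn": [0,0,0]},
  {"grip": 0.35,"offset": [1.4,0,0.2],"turn": [0,0,0]},
  {"grip": 0.35,"offset": [2,0,0.3],"turn": [0,0,0]},
  {"grip": 0.35,"offset": [2,0,0.3],"turn": [0,0,0]},
])

```text
time_s: 13.08
eef_pos: [505.5, -225.9, 20.0]
orientation: [[0.057, 0.998, 0.008], [0.989, -0.058, 0.139], [0.14, 0.0, -0.99]]
wrist_force: [0.1, -0.5, 1.2]
finger_gap: 30.0
grasp_force: 0.3
```

send_rows([
  {"grip": 0.35,"offset": [0.7,0,0.1],"turn": [0,0,0]},
  {"grip": 0.35,"offset": [1.4,0,0.2],"turn": [0,0,0]},
  {"grip": 0.35,"offset": [2,0,0.3],"turn": [0,0,0]},
  {"grip": 0.35,"offset": [2,0,0.3],"turn": [0,0,0]},
])

```text
time_s: 13.58
eef_pos: [505.6, -223.9, 20.0]
orientation: [[0.058, 0.998, 0.008], [0.989, -0.058, 0.139], [0.14, 0.0, -0.99]]
wrist_force: [-0.0, -0.9, -0.7]
finger_gap: 30.1
grasp_force: 0.3
```

Run:
```python
from h import *
st(); p=lid(60); save(p,'wrist2.png')
q=np.load('q.npy')
for y in (85,): print('stop edge pred',pix(p,dock2w(q,(-31,y,39))),pix(p,dock2w(q,(31,y,39))))
```

```text
13.575 tcp dock [-0.2 32.9 20. ] F [-0.  -0.9 -0.7] gap 30.12538530885431
pred [239.48486062 170.36566385] [392.76684943 317.44781792]
[[242, 172, 148, 140, 16192]]
stop edge pred [242.53893664 163.43152034] [388.24533562 163.65451373]
```

View pics/wrist2.png

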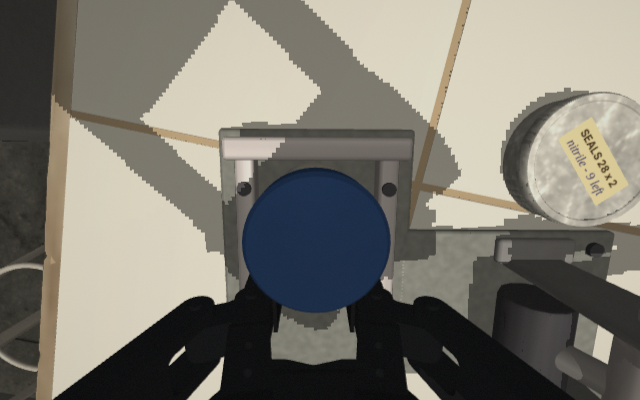

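The jar (lid at 243–390, rows 170–312) stands between the rails with its front edge almost at the end stop, whose face is near row 160. I'll push on gently until the force rises.

send_rows([
  {"grip": 0.35,"offset": [0.5,0,0.1],"turn": [0,0,0]},
  {"grip": 0.35,"offset": [1,0,0.15],"turn": [0,0,0]},
  {"grip": 0.35,"offset": [1.5,0,0.2],"turn": [0,0,0]},
  {"grip": 0.35,"offset": [1.5,0,0.2],"turn": [0,0,0]},
])

```text
time_s: 14.12
eef_pos: [505.7, -222.4, 20.0]
orientation: [[0.058, 0.998, 0.008], [0.989, -0.058, 0.139], [0.14, 0.0, -0.99]]
wrist_force: [0.4, 0.4, 0.8]
finger_gap: 29.9
grasp_force: 0.3
```

Run:
```python
from h import *
st(); lid(60)
```

```text
14.125 tcp dock [-0.3 34.4 20. ] F [0.4 0.4 0.8] gap 29.89610538732285
pred [239.69228176 175.20621592] [392.56548375 321.51037343]
[[242, 172, 148, 140, 16156]]
```

send_rows([
  {"grip": 0.35,"offset": [0.5,0,0.1],"turn": [0,0,0]},
  {"grip": 0.35,"offset": [1,0,0.15],"turn": [0,0,0]},
  {"grip": 0.35,"offset": [1.5,0,0.2],"turn": [0,0,0]},
  {"grip": 0.35,"offset": [2,0,0.3],"turn": [0,0,0]},
  {"grip": 0.35,"offset": [2,0,0.3],"turn": [0,0,0]},
])

```text
time_s: 14.8
eef_pos: [505.9, -221.1, 20.1]
orientation: [[0.058, 0.998, 0.009], [0.989, -0.058, 0.138], [0.139, 0.001, -0.99]]
wrist_force: [-0.6, -5.4, -0.4]
finger_gap: 29.9
grasp_force: 2.2
```

Run:
```python
from h import *
st(); p=lid(60)
g=cv2.cvtColor(p['pixels'],cv2.COLOR_RGB2GRAY); print('rail gap',g[120:180:2,305].tolist())
```

```text
14.8 tcp dock [-0.1 35.7 20.1] F [-0.6 -5.4 -0.4] gap 29.91332343883359
pred [239.50653052 179.56351722] [391.91392541 325.01779802]
[[242, 173, 148, 141, 16050]]
rail gap [120, 120, 120, 121, 120, 120, 120, 88, 67, 70, 70, 71, 86, 106, 115, 113, 110, 109, 108, 106, 105, 104, 93, 76, 82, 27, 27, 39, 38, 42]
```

The force rose to 5.4 N, so the jar is against the end stop. I'll back straight off along the lane, then lift clear.

send_rows([
  {"grip": 0.35,"offset": [-3,0,-0.4],"turn": [0,0,0]},
  {"grip": 0.35,"offset": [-10,0,-1.4],"turn": [0,0,0]},
  {"grip": 0.35,"offset": [-25,0,-3.5],"turn": [0,0,0]},
  {"grip": 0.35,"offset": [-45,0,-6.3],"turn": [0,0,0]},
  {"grip": 0.35,"offset": [-70,0,-10],"turn": [0,0,0]},
  {"grip": 0.35,"offset": [-95,0,-14],"turn": [0,0,0]},
  {"grip": 0.35,"offset": [-120,0,-18],"turn": [0,0,0]},
  {"grip": 0.35,"offset": [-120,0,-18],"turn": [0,0,0]},
])

```text
time_s: 15.85
eef_pos: [498.5, -344.8, 21.2]
orientation: [[0.06, 0.998, 0.01], [0.989, -0.061, 0.138], [0.138, 0.001, -0.99]]
wrist_force: [-0.0, 1.0, 0.9]
finger_gap: 29.7
grasp_force: 0.0
```

Run:
```python
from h import *
st(); jar()
p=cam('wrist'); q=np.load('q.npy')
b=p['pixels'].astype(int); mk=(b[...,2]>b[...,0]*1.6)&(b[...,2]>60)&(b[...,1]<b[...,2]*.8)
n,l,s,c=cv2.connectedComponentsWithStats(mk.astype(np.uint8)); print([x.tolist() for x in s[1:] if x[4]>300])
for yj in (58,62):
    P=np.array([pix(p,dock2w(q,(25*np.cos(k),yj+25*np.sin(k),75))) for k in np.linspace(0,6.28,24)]); print('pred',yj,P.min(0),P.max(0))
for n in ('gate','push_bar'):
    p=cam('side')
    for r in viewer.recognise(n,p)[:2]: print(n,round(r['score'],2),w(p,r['location']).round(0))
```

```text
15.85 tcp dock [ -0.1 -88.3  21.2] F [-0.   1.   0.9] gap 29.679278963461293
top 0.94 [ 0. 61. 69.]
side 0.86 [-12.  49.  61.]
[]
pred 58 [ 222.78130661 -294.07573037] [412.78775459 -66.23917407]
pred 62 [ 222.01494319 -314.60847202] [413.67892798 -82.78151166]
gate 0.89 [ 687. -273.  176.]
push_bar 0.72 [ 691. -272.  172.]
```

The jar stands at dock (0, 61), the gate is up and the fingers are clear. I'm handing in.

```bash
python3 -c "
from rig import arm
print(arm.sign_off())"
```

```text
the job is handed in; nothing more can be done
None
```

I raised the gate past its balance point and it stays up by itself. I slid the jar upright along the lane to the end stop, where the push force rose to 5.4 N, without touching any bystander, and handed the job in at about 16 s; no verdict was returned.

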